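# Build up the leaning pastry display: spacer sleeve, then disc from the rack

### The job

Set up the leaning display stand on the pastry counter: first thread the metal spacer sleeve down the leaning post until it sits fully home on the shoulder. Then draw the round disc with the hole straight up out of its rack slot by its rim, keeping it upright until it is clear of the rack, and thread it down the same post until it lies flat against the sleeve. Leave both released there, and leave everything else where it stands.

Things in the scene. Friction and masses are not known exactly. Their poses are not given: they have to be found in the camera images.
- stand: fixed display stand: round steel base plate 150 diameter, 14 thick, on the counter; origin under the base's centre. Its x axis (horizontal) is the direction in which the post leans (roughly to the robot's left).
- post: the stand's steel post, fixed, leaning 45 degrees from vertical towards the stand's x. Origin: centre of the shoulder face, 48 above the counter, where the sleeve's end must sit; z runs along the post to its tip, x is downhill-outward, y horizontal. Post 22 diameter, 86 long from the shoulder, last 10 tapered to 12 diameter. Below the shoulder a boss 52 diameter runs 50 back down to the base.
- sleeve: aluminium spacer sleeve (tube), 48 outer diameter, 27 bore, 60 long, standing on end on the counter; loose, both ends alike. Origin at the centre of its lower end as it first stands, z along its axis.
- sleeve_mid (a point): the middle of the sleeve, on its axis, 30 from either end.
- disc: dark-wood round display disc, 130 diameter, 8 thick, with a 27 diameter hole through its centre; loose, standing on edge in one slot of the rack. Origin at its very centre; its x is the disc's axis (normal to its faces), both faces alike. The rim has flats, so the radius varies by up to 2.
- rack: fixed plywood slotted rack, 130 by 150, origin under its centre; its x is across the slots, its y along them. Two slots 11 wide at x = -32 and +32; slot floor 10 above the counter, slot walls and end walls reach 50 above the counter. The disc is in one slot, the rectangular panel in the other.
- panel: rectangular dark-wood panel without a hole, 8 thick, 112 wide, 90 high, standing in the other slot of the rack; origin at the middle of its lower edge, x along its thickness, z up. Not part of the job.
- jar: jar with steel lid, 66 diameter, 90 high; origin under its centre. Bystander.
- tin: plain small steel tin, 56 diameter, 65 high; origin under its centre. Bystander.
- biscuits: biscuit tub, 76 diameter, 100 high; origin under its centre. Bystander.
- syrup: small bottle, 62 diameter, 120 high; origin under its centre. Bystander.
- bowl: white bowl, 96 diameter, 45 high; origin under its centre. Bystander.
- server: cake server (spatula) 240 long lying flat on the counter, origin at about its middle. Bystander.

How it is judged:
By the outcome, as a careful person would: the job done as asked, in the order asked, and still so for the second after the job is handed in, with the robot touching nothing.
It also fails if it takes over 59 s, if anything falls off the work surface, if the arm or the gripper's body presses on something with over 40 N, if the wrist force passes 120 N, or if a joint passes its speed limit or range.

### The arm

A 6-joint arm with a two-finger parallel gripper is mounted at the origin on the work surface. World frame = base frame: x ahead of the robot, y to its left, z up, the work surface at z = 0. Lengths are in m, angles in degrees, forces in N, time in s.
With the tool pointing down it reaches from about 0.375 to 0.9 m from the base axis. Payload 3.1 kg.
Tool frame: the origin (TCP) lies at the very end of the fingers, on their centre line; the grasp point (between the pads) lies 19 mm behind it (bot.tcp_to_grasp is the distance from the TCP to the grasp point, in m); z points along the fingers, y is the direction in which the jaws open and shut (so a half turn about z gives the same grasp; the last joint's range is limited). The gripper opens to 87 mm and grips with 3 to 60 N. Pads are 19 mm wide; open, the fingers measure 117 mm over their backs; the gripper's body (75 mm by 190 mm) begins 51 mm behind the grasp point.
Start: joints at [-78.638, 30.224, 82.088, -0, 67.689, -10.227], TCP at [0.23, -0.581, 0.223] pointing down, gripper open.
Joint ranges: [-176.69, 176.69], [-43.24, 126.21], [12.49, 139.97], [-82, 262], [0, 151.66], [-163.58, 163.58]. Speed limits (degrees/s): [159.86, 159.86, 180, 180, 180, 180].

### API

Orientations are given as a 3x3 rotation matrix whose columns are the frame's x, y, z axes.
In Python, from rig import telemetry, eyes, order, bot gives the robot as it stands. The module is installed in compiled form; this text tells all that it offers.
- The arm moves only by the tool servo_tool, never from a script. Its argument "targets" is a list of rows, each a list of 2 entries, a list of its own where there are three numbers: the shift along the tool's x, y, z in m, then the turn, a rotation vector about the tool's x, y, z in rad. In form: [[[tx, ty, tz], [wx, wy, wz]], ...]. A call has 1 to 12 rows; each row is the pose to reach, as a shift and turn from the pose commanded when the call began, along the tool's axes at that moment; what a row does not reach only later rows make up. A row lasts 1/8 s, in which the tool goes at most 62.5 mm and 10.7 degrees, less where a joint would pass 70% of its speed; a pose out of reach is approached as far as the arm can. A call with a gripper value outside its range is refused whole. "gripper" is the finger opening in m, from 0 to 0.087, set as the call begins (left out, the last holds). The fingers move at their own pace and stop on an object; the grip force is fixed at half the most. Time passes only in rows, so rows that repeat a pose let the fingers close. It gives the time, the measured TCP pose, the force and the opening at its end, in the units of the state.
- telemetry.read_state(): the state, without advancing time (a new reading comes with each control period).
- eyes.capture(name): name is "side" or "top"; returns a dict with "pixels" (384x512x3 uint8, blue, green, red), "intrinsics" (3x3 intrinsics, pixels), "extrinsics" (4x4, takes a point from camera to world coordinates). Camera axes: x right, y down, z forward; pixel columns grow to the right and rows downward; lengths in m; the calibration is good to about 2 mm. A picture is of the moment at which its call begins. There is no depth.
- order.hand_in(): hands the job in, once; it reports no verdict.
The state is a dict: "time_s": time; "joint_positions": joint angles; "qvel": joint speeds; "tau": joint torques, N m; "position": TCP position; "tcp_rot": TCP orientation; "force": force on the tool from outside, world axes, zero at the start; "moment": the same for the moment, N m; "opening": opening from 0.0 (shut) to 1.0 (fully open).
Only numpy, scipy, OpenCV 4.12 (cv2) and the standard library are available. Lean on these libraries where they do the work, as an engineer would, in place of code of your own. Each camera call takes 0.05 s, during which the arm holds its last target. There are 200 camera calls.

## Working session

There is one attempt and no reset: what is moved stays moved. The work goes in short steps, Python scripts to look and compute and a tool call to move; the robot and the scene stay as the last step left them, time stands still between calls to the robot, and variables do not carry over. Pictures are saved under pics/ and viewed, about 8 in all and at most 12, crops included, and the job is handed in when it is done.

Besides the shell and the picture viewer there is one more tool, called after "Request:" by a JSON object that holds its "method" and its "body". servo_tool: Moves the arm, as the interface text tells. Its arguments: {"type":"object","properties":{"targets":{"type":"array","items":{"type":"array"}},"gripper":{"type":"number"}},"required":["targets"]}

```bash
mkdir -p pics; ls; python3 - <<'E'
from rig import telemetry, eyes, order, bot
import cv2,numpy as np
print(telemetry.read_state(), bot.tcp_to_grasp, dir(bot))
for n in("top","side"):
    c=eyes.capture(n); cv2.imwrite(f"pics/{n}0.png",c["pixels"]); np.savez(f"{n}0.npz",**c); print(n,c["intrinsics"],c["extrinsics"])
E
```

```text
pics
{'time_s': 0.0, 'joint_positions': array([-7.86362526e+01,  3.02793030e+01,  8.21557109e+01, -1.67343864e-03,
        6.76884068e+01, -1.02278475e+01]), 'qvel': array([ 0.00528473,  0.00191367,  0.01807495, -0.0447639 , -0.06372862,
        0.0119628 ]), 'tau': array([-4.21185750e-04, -4.40045071e+01, -1.76593477e+01,  6.31854264e-02,
        5.82899828e-02, -1.87062428e-04]), 'position': array([ 0.22986157, -0.58041687,  0.22157176]), 'tcp_rot': array([[ 9.29826468e-01,  3.67998011e-01, -4.50927459e-04],
       [ 3.67998115e-01, -9.29824150e-01,  2.10654348e-03],
       [ 3.55920571e-04, -2.12466034e-03, -9.99997680e-01]]), 'force': array([-0.24345286, -0.13320599, -0.30051975]), 'moment': array([0.017496  , 0.00124359, 0.02378565]), 'opening': 0.9975791252170516} 0.0187 ['PlanningError', '__class__', '__delattr__', '__dict__', '__dir__', '__doc__', '__eq__', '__format__', '__ge__', '__getattribute__', '__getstate__', '__gt__', '__hash__', '__init__', '__init_subclass__', '__le__', '__lt__', '__module__', '__ne__', '__new__', '__reduce__', '__reduce_ex__', '__repr__', '__setattr__', '__sizeof__', '__str__', '__subclasshook__', '__weakref__', 'tcp_to_grasp']
top [[479.04545268   0.         257.57500586]
 [  0.         479.04545268 190.19363088]
 [  0.           0.           1.        ]] [[-0.01743468 -0.98275677  0.18407923  0.29280503]
 [-0.99978791  0.0151171  -0.01398611  0.00972998]
 [ 0.0109622  -0.18428403 -0.9828119   1.59555385]
 [ 0.          0.          0.          1.        ]]
side [[376.20303171   0.         256.9577966 ]
 [  0.         376.20303171 195.06481961]
 [  0.           0.           1.        ]] [[ 0.66961053 -0.44857155  0.59195042 -0.17791961]
 [-0.74249153 -0.4237373   0.51879961 -0.68674293]
 [ 0.01811273 -0.78691185 -0.61679953  0.86265439]
 [ 0.          0.          0.          1.        ]]
```

View pics/top0.png

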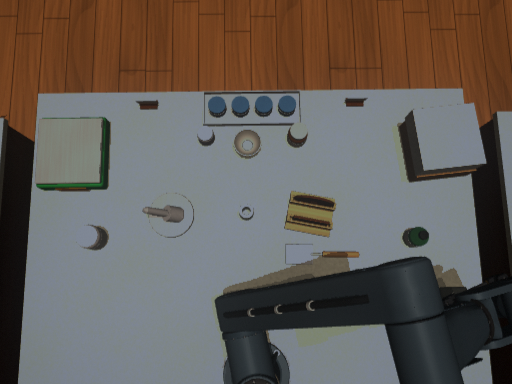

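View pics/side0.png

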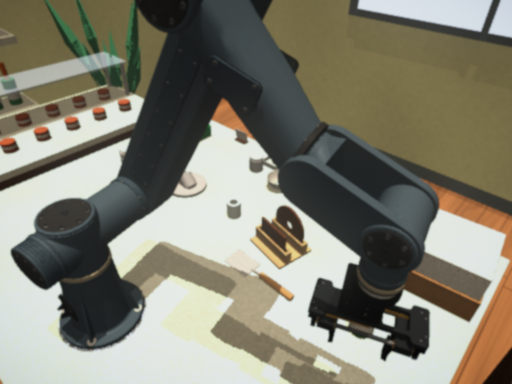

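Top view: stand at about (170,214) with the post tip at (146,211), sleeve (247,212), rack (311,213), server (320,254). The side view shows the disc at (291,222) and the stand partly hidden. I'll zoom in on both.

```bash
python3 - <<'E'
import cv2,numpy as np
t=cv2.imread("pics/top0.png");s=cv2.imread("pics/side0.png")
a=cv2.resize(t[185:245,135:345],None,fx=3.8,fy=3.8,interpolation=cv2.INTER_CUBIC)
b=cv2.resize(s[120:275,150:330],None,fx=2.3,fy=2.3,interpolation=cv2.INTER_CUBIC)
o=np.zeros((a.shape[0]+b.shape[0],800,3),np.uint8);o[:a.shape[0],:a.shape[1]]=a;o[a.shape[0]:,:b.shape[1]]=b
cv2.imwrite("pics/z0.png",o);print(o.shape)
E
```

```text
(584, 800, 3)
```

View pics/z0.png

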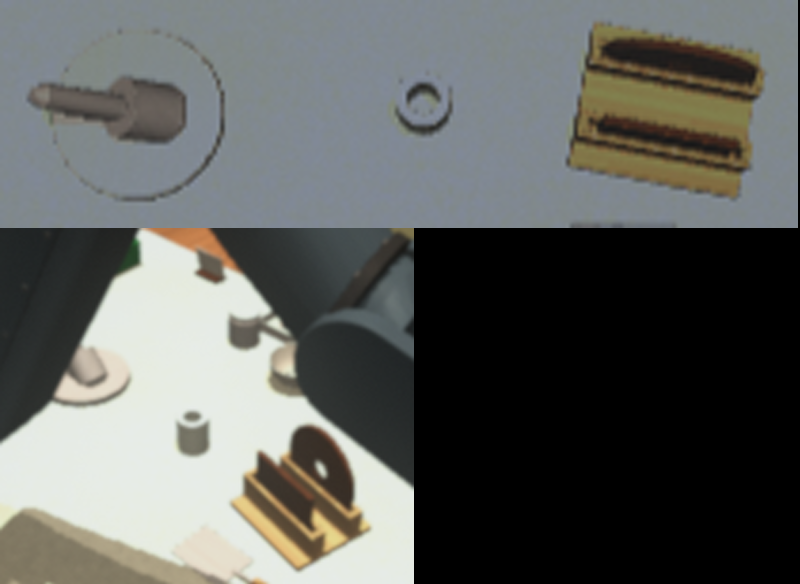

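```bash
cat > h.py <<'E'
import numpy as np,cv2
def ray(c,uv):
    d=np.linalg.inv(c["intrinsics"])@np.r_[uv,1.];T=c["extrinsics"];return T[:3,3],T[:3,:3]@d
def plane(c,uv,z):
    o,d=ray(c,uv);return o+d*(z-o[2])/d[2]
def proj(c,P):
    T=np.linalg.inv(c["extrinsics"]);q=c["intrinsics"]@(T[:3,:3]@np.asarray(P,float)+T[:3,3]);return q[:2]/q[2]
def tri(cs,uvs):
    A=np.zeros((3,3));b=np.zeros(3)
    for c,u in zip(cs,uvs):
        o,d=ray(c,u);d=d/np.linalg.norm(d);M=np.eye(3)-np.outer(d,d);A+=M;b+=M@o
    return np.linalg.solve(A,b)
E
python3 - <<'E'
from h import *
t=dict(np.load("top0.npz"));s=dict(np.load("side0.npz"))
zc=lambda u,v:np.array([(u+.5)/3.8+135-.5,(v+.5)/3.8+185-.5])
np.set_printoptions(precision=4,suppress=True)
print("base",plane(t,zc(137,113),.014))
print("tip",plane(t,zc(37,94),.1088),zc(37,94))
print("shoulder c",plane(t,zc(120,106),.048))
print("sleeve top",plane(t,zc(424,99),.06))
for p in [(595,22),(765,65),(568,165),(738,198)]: print("rack",plane(t,zc(*p),.05), plane(t,zc(*p),0))
print("disc top l/r",plane(t,zc(603,50),.10),plane(t,zc(755,72),.10),"apex",plane(t,zc(685,50),.14))
# side sleeve silhouette
p=s["pixels"]; g=cv2.cvtColor(p,cv2.COLOR_BGR2GRAY); print(g[195:225,224:246][::2,::2])
hs=cv2.cvtColor(t["pixels"],cv2.COLOR_BGR2GRAY)[203:223,238:257];print(hs)
E
```

```text
base [0.5118 0.2772 0.014 ]
tip [0.5157 0.3435 0.1088] [144.3684 209.3684]
shoulder c [0.5134 0.2861 0.048 ]
sleeve top [0.5136 0.0258 0.06  ]
rack [ 0.5798 -0.1227  0.05  ] [ 0.5891 -0.127   0.    ]
rack [ 0.5399 -0.2682  0.05  ] [ 0.5479 -0.2772 -0.    ]
rack [ 0.4563 -0.096   0.05  ] [ 0.4616 -0.0994  0.    ]
rack [ 0.4258 -0.2397  0.05  ] [ 0.4302 -0.2478  0.    ]
disc top l/r [ 0.5467 -0.1244  0.1   ] [ 0.5261 -0.2505  0.1   ] apex [ 0.5389 -0.1875  0.14  ]
[[234 234 234 233 234 234 234 234 234 234 234]
 [234 234 234 234 234 233 234 234 234 234 234]
 [234 234 233 224 198 196 219 233 234 234 234]
 [234 232 230 161 116 117 143 225 233 234 234]
 [234 219 225 190 146 144 183 225 208 232 234]
 [234 199 165 201 215 214 202 162 159 231 234]
 [234 204 119 121 135 135 121 110 155 230 234]
 [234 205 120 113 116 116 113 108 155 231 234]
 [234 204 119 114 117 116 113 108 153 231 234]
 [234 208 121 114 115 116 112 107 142 230 234]
 [234 220 131 113 115 116 112 107 156 231 234]
 [234 231 184 130 119 117 118 143 213 234 234]
 [234 234 231 217 197 193 204 228 233 234 234]
 [234 234 234 234 234 
[... 993 characters left out ...]
 134 132 135 116 135 136 136 102  84 133 134
  134]
 [133 104  79 120 135 136 136 136 128 134 136 136 136 120  65 114 133 135
  136]
 [133 134  69  75 117 132 136 136 136 136 135 132 116  65  60 130 134 136
  134]
 [134 133 106  65  61 109 118 119 119 119 115 108  52  60 100 131 134 134
  134]
 [136 133 133 105  65  51  62  61  62  65  48  47  60 101 133 135 135 134
  133]
 [136 134 133 132 105  84  72  63  55  61  61  83 102 132 134 136 135 136
  135]
 [136 135 135 134 134 135 118 106  93 104 103 133 134 135 135 136 135 136
  135]
 [136 136 136 136 137 136 136 135 136 136 136 136 135 136 136 135 135 136
  136]
 [135 135 136 136 137 135 135 134 135 136 135 135 135 135 135 136 136 136
  136]]
```

Request:
{"method": "servo_tool", "body": {"targets": [[[0.488, -0.46, 0], [0, 0, -1.19]], [[0.488, -0.46, 0], [0, 0, -1.19]], [[0.488, -0.46, 0], [0, 0, -1.19]], [[0.488, -0.46, 0], [0, 0, -1.19]], [[0.488, -0.46, 0], [0, 0, -1.19]], [[0.488, -0.46, 0], [0, 0, -1.19]], [[0.488, -0.46, 0], [0, 0, -1.19]], [[0.488, -0.46, 0], [0, 0, -1.19]], [[0.488, -0.46, 0], [0, 0, -1.19]], [[0.488, -0.46, 0], [0, 0, -1.19]], [[0.488, -0.46, 0], [0, 0, -1.19]], [[0.488, -0.46, 0], [0, 0, -1.19]]]}}

```text
time_s: 1.6
position: [0.5152, 0.029, 0.2222]
tcp_rot: [[-0.001, 1.0, 0.0], [1.0, 0.001, 0.0], [0.0, 0.0, -1.0]]
force: [-0.3, -0.8, -0.2]
opening: 1.001
```

```bash
python3 - <<'E'
from rig import telemetry, eyes
from h import *
np.set_printoptions(precision=3,suppress=True)
st=telemetry.read_state();print(st["position"],st["tcp_rot"],st["joint_positions"])
s=eyes.capture("side");np.savez("side1.npz",**s)
t=eyes.capture("top");np.savez("top1.npz",**t)
print([proj(s,p) for p in [(.515,.026,.06),(.515,.026,0),(.516,.343,.1088),(.513,.283,.048),(.51,.277,.014)]])
a=cv2.resize(s["pixels"][120:280,120:330],None,fx=2.5,fy=2.5,interpolation=cv2.INTER_CUBIC)
b=cv2.resize(s["pixels"][160:200,165:215],None,fx=5.5,fy=5.5,interpolation=cv2.INTER_CUBIC)
o=np.zeros((400,800,3),np.uint8);o[:,:525]=a;o[:220,525:]=b;
cv2.imwrite("pics/s1.png",o)
E
```

```text
[0.515 0.029 0.222] [[-0.001  1.     0.   ]
 [ 1.     0.001  0.   ]
 [ 0.     0.    -1.   ]] [-9.218 21.876 97.621  0.031 60.499 -9.304]
[array([233.425, 200.606]), array([233.777, 213.987]), array([173.291, 153.87 ]), array([184.584, 173.847]), array([185.879, 182.143])]
```

View pics/s1.png

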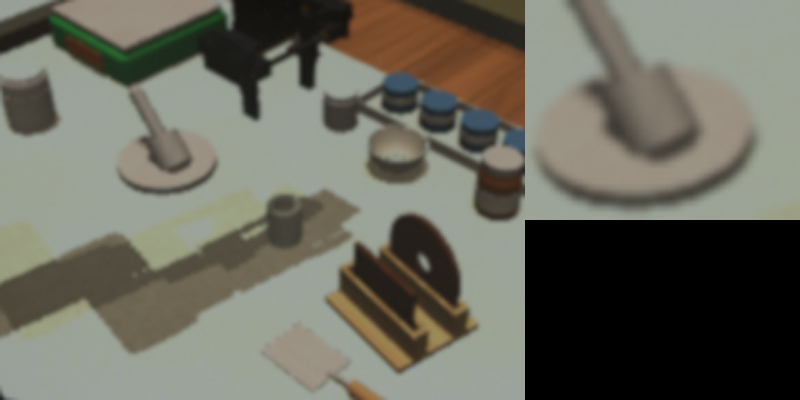

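```bash
python3 - <<'E'
from h import *
np.set_printoptions(precision=1,suppress=True,linewidth=200)
t=dict(np.load("top0.npz"));s=dict(np.load("side1.npz"))
g=cv2.cvtColor(t["pixels"],cv2.COLOR_BGR2GRAY);print("top cols140-186 rows203-223");print(g[202:226,140:186])
g=cv2.cvtColor(s["pixels"],cv2.COLOR_BGR2GRAY);print("side rows 150-192 cols168-200");print(g[152:192,168:200])
E
```

```text
top cols140-186 rows203-223
[[134 134 134 ... 134 134 135]
 [135 135 134 ... 134 134 135]
 [136 135 135 ... 133 135 135]
 ...
 [135 134 134 ... 135 135 135]
 [136 134 135 ... 136 136 136]
 [135 134 134 ... 135 135 135]]
side rows 150-192 cols168-200
[[ 53  44  41 ... 159 159 159]
 [ 90  68  55 ... 159 159 159]
 [131 112  93 ... 159 159 159]
 ...
 [121 134 143 ... 148 146 144]
 [110 117 133 ... 145 142 134]
 [116 100 112 ... 135 123 106]]
```

```bash
python3 - <<'E'
from h import *
t=dict(np.load("top0.npz"));s=dict(np.load("side1.npz"))
g=cv2.cvtColor(t["pixels"],cv2.COLOR_BGR2GRAY)
print("top    "+" ".join("%3d"%c for c in range(140,188)))
for r in range(203,224): print(r,":"," ".join("%3d"%v for v in g[r,140:188]))
g=cv2.cvtColor(s["pixels"],cv2.COLOR_BGR2GRAY)
print("side   "+" ".join("%3d"%c for c in range(166,210)))
for r in range(152,200): print(r,":"," ".join("%3d"%v for v in g[r,166:210]))
E
```

```text
top    140 141 142 143 144 145 146 147 148 149 150 151 152 153 154 155 156 157 158 159 160 161 162 163 164 165 166 167 168 169 170 171 172 173 174 175 176 177 178 179 180 181 182 183 184 185 186 187
203 : 135 135 134 135 135 136 135 135 134 135 135 133 112 133 133 133 133 134 133 134 132 134 133 136 133 133 135 134 134 135 134 134 135 135 135 134 134 135 135 134 134 135 135 134 134 135 134 135
204 : 136 135 135 134 135 134 134 136 135 135 134 130 133 133 134 133 133 133 133 134 133 133 134 135 134 135 130 126 126 127 133 134 136 135 134 135 135 135 134 135 135 136 135 133 135 135 135 135
205 : 134 135 135 134 135 135 134 136 136 135 133 131 133 133 133 133 132 134 134 133 134 134 134 135 134 128 115 102 103 100 116 119 118 121 126 125 134 135 134 134 135 134 135 135 135 135 134 135
206 : 134 135 136 136 135 125 123 122 120 122 127 124 132 134 134 134 132 133 134 133 133 134 134 133 128 112 100  99  99  90  67  74  71  79  95  96 115 117 118 121 126 134 134 134 135 134 135 134
207 : 136 135 135 129 128  98  96  97  81  87 100  96 120 120 120 117 126 126 125 132 133 133 134 129 110  99
[... 11475 characters left out ...]
57 151 136 121 113  98  82  77  78  78  79  78  76  76  76  76  77  79  77  78  80  89 103 115 123 137 149 156 159 159 159 160 160 160 160 160 159 159 160
197 : 159 160 160 161 160 160 159 156 153 148 136 123 118 117 115 109 101  95  95  97  96 103 113 117 118 121 129 140 150 152 156 159 160 160 159 160 161 159 160 160 159 159 159 159
198 : 160 159 160 160 160 161 161 160 160 159 156 153 151 151 150 145 140 134 134 135 134 140 149 151 151 153 154 157 159 160 160 160 160 159 159 160 160 161 160 160 160 158 158 157
199 : 161 160 160 160 161 160 161 160 160 160 160 160 160 160 159 159 157 156 155 155 156 158 160 160 160 160 160 160 161 160 159 159 159 159 160 160 160 160 160 160 159 158 157 156
```

```bash
python3 - <<'E'
from h import *
np.set_printoptions(precision=4,suppress=True,linewidth=200)
t=dict(np.load("top0.npz"));s=dict(np.load("side1.npz"))
def pl(c,a,b):
    o,d=ray(c,a);_,e=ray(c,b);n=np.cross(d,e);n/=np.linalg.norm(n);return n,n@o
n1,d1=pl(t,(150,210.7),(160,211.8));n2,d2=pl(s,(175.8,160),(180.35,168))
ax=np.cross(n1,n2);ax/=np.linalg.norm(ax);ax*=np.sign(ax[2])
for z in(.048,.1088):print("axis pt",z,np.linalg.solve(np.array([n1,n2,[0,0,1]]),[d1,d2,z]))
print("ax",ax,"tilt",np.degrees(np.arccos(ax[2])),"lean az",np.degrees(np.arctan2(ax[1],ax[0])))
p=plane(t,(141.8,210.3),.1046);print("leftmost",p,"tip c y",p[1]-.0042)
print("base side/top c", plane(t,(171,214.5),.014))
# base ellipse side: cols at rows; approx extents
print("base left/right top", plane(t,(148.2,214),.014),plane(t,(193.8,214),.014))
P=np.array([.513,.283,.048])
# sleeve, disc hole
print("disc hole by side, on plane z=.075",plane(s,(289.5,224.7),.075))
E
```

```text
axis pt 0.048 [0.5147 0.2953 0.048 ]
axis pt 0.1088 [0.5139 0.3466 0.1088]
ax [-0.0098  0.6452  0.7639] tilt 40.18763083695823 lean az 90.866649294599
leftmost [0.5135 0.3524 0.1046] tip c y 0.34821007761530387
base side/top c [0.5113 0.2761 0.014 ]
base left/right top [0.5142 0.3517 0.014 ] [0.5118 0.2006 0.014 ]
disc hole by side, on plane z=.075 [ 0.5368 -0.1969  0.075 ]
```

Request:
{"method": "servo_tool", "body": {"targets": [[[-0.003, 0, 0.06], [0, 0, 0]], [[-0.003, 0, 0.12], [0, 0, 0]], [[-0.003, 0, 0.165], [0, 0, 0]], [[-0.003, 0, 0.185], [0, 0, 0]], [[-0.003, 0, 0.195], [0, 0, 0]], [[-0.003, 0, 0.195], [0, 0, 0]]]}}

```text
time_s: 2.45
position: [0.5142, 0.0222, 0.0274]
tcp_rot: [[0.005, 1.0, -0.001], [1.0, -0.005, 0.0], [0.0, -0.001, -1.0]]
force: [-0.7, -0.4, -0.3]
opening: 0.998
```

Request:
{"method": "servo_tool", "body": {"gripper": 0.03, "targets": [[[0, 0, 0], [0, 0, 0]], [[0, 0, 0], [0, 0, 0]], [[0, 0, 0], [0, 0, 0]], [[0, 0, 0], [0, 0, 0]], [[0, 0, 0], [0, 0, 0]], [[0, 0, 0], [0, 0, 0]]]}}

```text
time_s: 3.2
position: [0.5142, 0.0233, 0.0277]
tcp_rot: [[0.004, 1.0, -0.001], [1.0, -0.004, 0.0], [0.0, -0.001, -1.0]]
force: [-1.0, -0.5, 4.1]
opening: 0.546
```

```bash
python3 - <<'E'
from rig import telemetry, eyes
from h import *
s=eyes.capture("side")
b=cv2.resize(s["pixels"][160:240,190:290],None,fx=4,fy=4,interpolation=cv2.INTER_CUBIC)
cv2.imwrite("pics/s2.png",b)
E
```

```text
(no output)
```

View pics/s2.png

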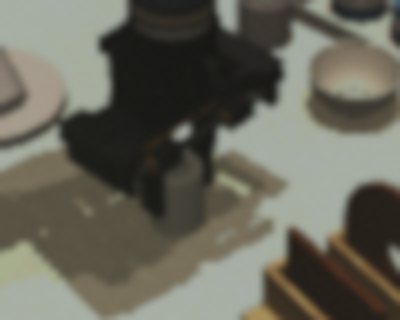

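Request:
{"method": "servo_tool", "body": {"targets": [[[0, 0, -0.05], [0, 0, 0]], [[0, 0, -0.11], [0, 0, 0]], [[0, 0, -0.17], [0, 0, 0]], [[0.05, 0, -0.21], [0, -0.15, 0]], [[0.11, 0, -0.22], [0, -0.3, 0]], [[0.17, 0, -0.22], [0, -0.45, 0]], [[0.23, 0, -0.22], [0, -0.6, 0]], [[0.28, 0, -0.22], [0, -0.72, 0]], [[0.33, 0, -0.22], [0, -0.785, 0]], [[0.355, 0, -0.22], [0, -0.785, 0]], [[0.357, 0, -0.22], [0, -0.785, 0]], [[0.357, 0, -0.22], [0, -0.785, 0]]]}}

```text
time_s: 4.75
position: [0.5158, 0.3794, 0.2469]
tcp_rot: [[0.002, 1.0, -0.004], [0.707, -0.004, -0.707], [-0.707, -0.001, -0.707]]
force: [-0.4, 0.2, -2.5]
opening: 0.543
```

```bash
python3 - <<'E'
from rig import telemetry, eyes
from h import *
np.set_printoptions(precision=4,suppress=True)
st=telemetry.read_state();print(st["position"],st["tcp_rot"],st["joint_positions"],st["force"])
s=eyes.capture("side");np.savez("side3.npz",**s)
t=eyes.capture("top");np.savez("top3.npz",**t)
a=cv2.resize(s["pixels"][100:200,120:230],None,fx=4,fy=4,interpolation=cv2.INTER_CUBIC)
b=cv2.resize(t["pixels"][180:240,110:200],None,fx=4,fy=4,interpolation=cv2.INTER_CUBIC)
o=np.zeros((400,800,3),np.uint8);o[:,:440]=a;o[:240,440:]=b;
cv2.imwrite("pics/s3.png",o)
E
```

```text
[0.5158 0.3794 0.2469] [[ 0.0023  1.     -0.0037]
 [ 0.7068 -0.0043 -0.7074]
 [-0.7074 -0.001  -0.7068]] [ 40.9462  47.2035  57.6746 -33.5198 105.6209  40.9345] [-0.3626  0.2418 -2.5143]
```

View pics/s3.png

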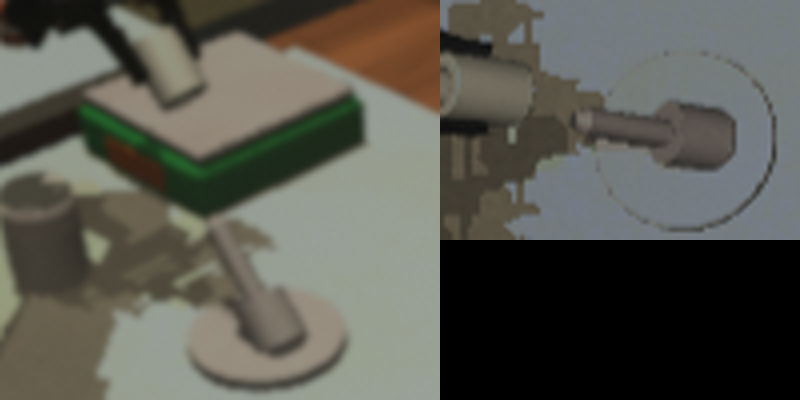

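```bash
python3 - <<'E'
from h import *
np.set_printoptions(precision=2,suppress=True)
t=dict(np.load("top3.npz"));s=dict(np.load("side3.npz"))
T=np.array([.5158,.3794,.2469]);x=np.array([.0023,.7068,-.7074]);z=np.array([-.0037,-.7074,-.7068])
for ox in(0,.003):
  for k in(.0277,.0077,-.0123): P=T+z*k+x*ox;print(ox,k,"side",proj(s,P),"top",proj(t,P))
S=np.array([.515,.2865,.048]);A=np.array([-.011,.707,.707])
for k in(0,.03,.06,.086):print("post",k,proj(s,S+A*k),proj(t,S+A*k))
g=cv2.cvtColor(t["pixels"],cv2.COLOR_BGR2GRAY)
print("top    "+" ".join("%3d"%c for c in range(112,136)))
for r in range(192,214): print(r,":"," ".join("%3d"%v for v in g[r,112:136]))
g=cv2.cvtColor(s["pixels"],cv2.COLOR_BGR2GRAY)
print("side   "+" ".join("%3d"%c for c in range(152,178)))
for r in range(108,132): print(r,":"," ".join("%3d"%v for v in g[r,152:178]))
print("side   "+" ".join("%3d"%c for c in range(168,184)))
for r in range(151,163): print(r,":"," ".join("%3d"%v for v in g[r,168:184]))
E
```

```text
0 0.0277 side [166.33 123.86] top [129.6  203.51]
0 0.0077 side [163.39 118.99] top [123.38 202.78]
0 -0.0123 side [160.44 114.11] top [117.03 202.04]
0.003 0.0277 side [166.04 124.2 ] top [129.05 203.64]
0.003 0.0077 side [163.1  119.34] top [122.83 202.91]
0.003 -0.0123 side [160.16 114.47] top [116.48 202.17]
post 0 [184.4  173.26] [166.09 212.03]
post 0.03 [180.14 166.44] [158.29 211.31]
post 0.06 [175.87 159.6 ] [150.27 210.58]
post 0.086 [172.16 153.65] [143.14 209.92]
top    112 113 114 115 116 117 118 119 120 121 122 123 124 125 126 127 128 129 130 131 132 133 134 135
192 :  36  25  22  21  23  23  23  24  22  23  23  78  81  81  82  82  81  82  84  84  84  82  84 121
193 :  79  52  44  41  41  42  32  31  29  26  41  76  80  83  81  80  81  83  85  85  85  84  86 120
194 : 111  94  79  76  74  76  61  58  54  46  58  65  66  77  77  75  77  82  82  84  83  83  82 119
195 : 110 113  91  90  88  87  84  83  79  77  75  71  70  70  69  65  61  71  72  79  83  83  83 119
196 : 109 113 104  97  96  93  93  91  90  88  88  86  85  81  81  78  75  72  71  70  75  84  84 119
197 : 1
[... 4688 characters left out ...]

153 :  86  65  51  47  58  74  86 100 116 130 141 147 151 154 155 155
154 : 126 106  88  77  89 110 118 123 127 129 131 134 142 150 154 155
155 : 146 138 125 110 113 126 128 123 115 108 107 110 123 140 147 150
156 : 149 148 140 125 115 119 121 117 109 100  96  99 107 120 130 135
157 : 145 147 140 120 101 102 112 116 112 102  96  97 101 103 107 111
158 : 140 141 128 102  82  88 103 114 114 107  99  97  99  99 100 101
159 : 129 123 107  84  71  77  95 109 115 111 103  97  98  99 100 100
160 : 109  97  89  80  73  72  86 101 113 114 108 101 102 104 106 105
161 :  89  82  82  84  81  76  80  94 109 115 112 108 112 121 122 117
162 :  76  77  86  92  91  86  79  85 101 112 115 114 118 125 127 129
```

Request:
{"method": "servo_tool", "body": {"targets": [[[0.03, -0.003, 0.028], [-0.014, 0, -0.014]], [[0.055, -0.003, 0.05], [-0.014, 0, -0.014]], [[0.074, -0.003, 0.0676], [-0.014, 0, -0.014]], [[0.074, -0.003, 0.0676], [-0.014, 0, -0.014]], [[0.074, -0.003, 0.0676], [-0.014, 0, -0.014]]]}}

```text
time_s: 5.48
position: [0.5138, 0.3847, 0.1487]
tcp_rot: [[-0.009, 1.0, 0.012], [0.708, 0.015, -0.706], [-0.706, 0.002, -0.708]]
force: [-1.0, -0.1, -1.5]
opening: 0.543
```

```bash
python3 - <<'E'
from rig import telemetry, eyes
from h import *
np.set_printoptions(precision=4,suppress=True)
st=telemetry.read_state();print(st["position"],st["tcp_rot"],st["force"])
s=eyes.capture("side");np.savez("side4.npz",**s)
t=eyes.capture("top");np.savez("top4.npz",**t)
a=cv2.resize(s["pixels"][120:200,140:210],None,fx=6,fy=6,interpolation=cv2.INTER_CUBIC)
b=cv2.resize(t["pixels"][190:230,120:190],None,fx=5,fy=5,interpolation=cv2.INTER_CUBIC)
o=np.zeros((480,800,3),np.uint8);o[:,:420]=a;o[:200,430:780]=b;
cv2.imwrite("pics/s4.png",o)
E
```

```text
[0.5138 0.3847 0.1487] [[-0.0094  0.9999  0.0121]
 [ 0.7077  0.0152 -0.7063]
 [-0.7064  0.0019 -0.7078]] [-0.9975 -0.0567 -1.5204]
```

View pics/s4.png

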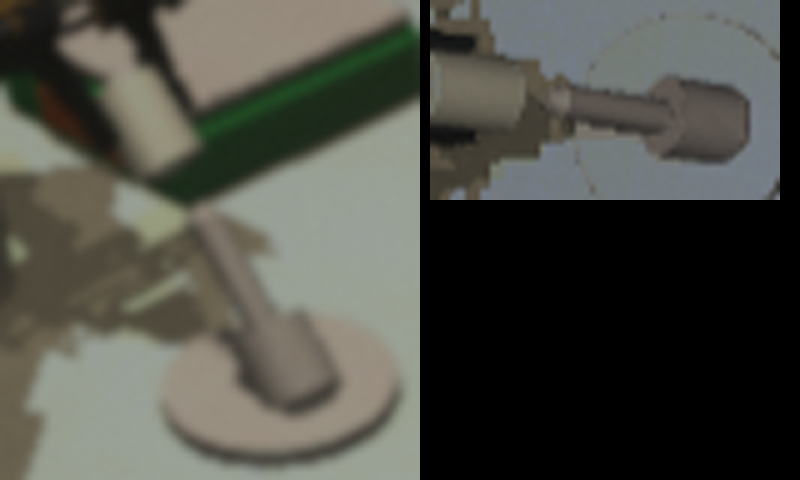

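Request:
{"method": "servo_tool", "body": {"targets": [[[-0.001, -0.001, 0.01], [0, 0, 0]], [[-0.001, -0.001, 0.02], [0, 0, 0]], [[-0.001, -0.001, 0.028], [0, 0, 0]], [[-0.001, -0.001, 0.036], [0, 0, 0]], [[-0.001, -0.001, 0.044], [0, 0, 0]], [[-0.001, -0.001, 0.05], [0, 0, 0]], [[-0.001, -0.001, 0.05], [0, 0, 0]]]}}

```text
time_s: 6.45
position: [0.5123, 0.3482, 0.1123]
tcp_rot: [[-0.012, 1.0, 0.01], [0.707, 0.015, -0.707], [-0.707, -0.001, -0.707]]
force: [0.3, -0.1, -1.0]
opening: 0.543
```

Request:
{"method": "servo_tool", "body": {"targets": [[[0, 0, 0.01], [0, 0, 0]], [[0, 0, 0.02], [0, 0, 0]], [[0, 0, 0.03], [0, 0, 0]], [[0, 0, 0.04], [0, 0, 0]], [[0, 0, 0.045], [0, 0, 0]], [[0, 0, 0.05], [0, 0, 0]], [[0, 0, 0.05], [0, 0, 0]]]}}

```text
time_s: 7.32
position: [0.513, 0.3131, 0.0772]
tcp_rot: [[-0.011, 1.0, 0.011], [0.707, 0.016, -0.707], [-0.707, -0.0, -0.707]]
force: [0.1, 0.6, -2.6]
opening: 0.542
```

Request:
{"method": "servo_tool", "body": {"targets": [[[0, 0, 0.004], [0, 0, 0]], [[0, 0, 0.008], [0, 0, 0]], [[0, 0, 0.011], [0, 0, 0]], [[0, 0, 0.013], [0, 0, 0]], [[0, 0, 0.015], [0, 0, 0]]]}}

```text
time_s: 7.95
position: [0.5133, 0.3044, 0.0682]
tcp_rot: [[-0.01, 1.0, 0.012], [0.709, 0.015, -0.705], [-0.705, 0.002, -0.709]]
force: [-2.1, 9.6, 8.9]
opening: 0.542
```

Request:
{"method": "servo_tool", "body": {"targets": [[[0, 0, 0.002], [0, 0, 0]], [[0, 0, 0.003], [0, 0, 0]], [[0, 0, 0.003], [0, 0, 0]], [[0, 0, 0.003], [0, 0, 0]]]}}

```text
time_s: 8.45
position: [0.5133, 0.3043, 0.0682]
tcp_rot: [[-0.008, 1.0, 0.014], [0.71, 0.016, -0.704], [-0.704, 0.004, -0.71]]
force: [-3.5, 12.1, 13.0]
opening: 0.546
```

Request:
{"method": "servo_tool", "body": {"gripper": 0.08, "targets": [[[0, 0, 0], [0, 0, 0]], [[0, 0, 0], [0, 0, 0]], [[0, 0, 0], [0, 0, 0]], [[0, 0, -0.004], [0, 0, 0]], [[0, 0, -0.02], [0, 0, 0]], [[0, 0, -0.05], [0, 0, 0]], [[0, 0, -0.1], [0, 0, 0]], [[0, 0, -0.16], [0, 0, 0]], [[0, 0, -0.2], [0, 0, 0]], [[0, 0, -0.2], [0, 0, 0]]]}}

```text
time_s: 9.7
position: [0.5114, 0.4456, 0.2095]
tcp_rot: [[-0.009, 1.0, 0.018], [0.712, 0.019, -0.702], [-0.703, 0.006, -0.712]]
force: [0.1, -0.7, -0.0]
opening: 0.919
```

```bash
python3 - <<'E'
from rig import telemetry, eyes
from h import *
np.set_printoptions(precision=4,suppress=True)
st=telemetry.read_state();print(st["position"],st["joint_positions"],st["force"])
s=eyes.capture("side");np.savez("side5.npz",**s)
t=eyes.capture("top");np.savez("top5.npz",**t)
a=cv2.resize(s["pixels"][140:200,150:220],None,fx=5,fy=5,interpolation=cv2.INTER_CUBIC)
b=cv2.resize(t["pixels"][185:235,120:200],None,fx=5,fy=5,interpolation=cv2.INTER_CUBIC)
c=cv2.resize(s["pixels"][195:275,245:315],None,fx=3.7,fy=3.7,interpolation=cv2.INTER_CUBIC)
d=cv2.resize(t["pixels"][185:240,275:350],None,fx=5,fy=5,interpolation=cv2.INTER_CUBIC)
o=np.zeros((600,800,3),np.uint8)
for im,r,q in((a,0,0),(b,0,380),(c,302,0),(d,302,380)):o[r:r+im.shape[0],q:q+im.shape[1]]=im
cv2.imwrite("pics/s5.png",o)
E
```

```text
[0.5114 0.4456 0.2095] [ 44.8568  52.986   50.3459 -32.4132 107.8118  42.5786] [ 0.0518 -0.7049 -0.0092]
```

View pics/s5.png

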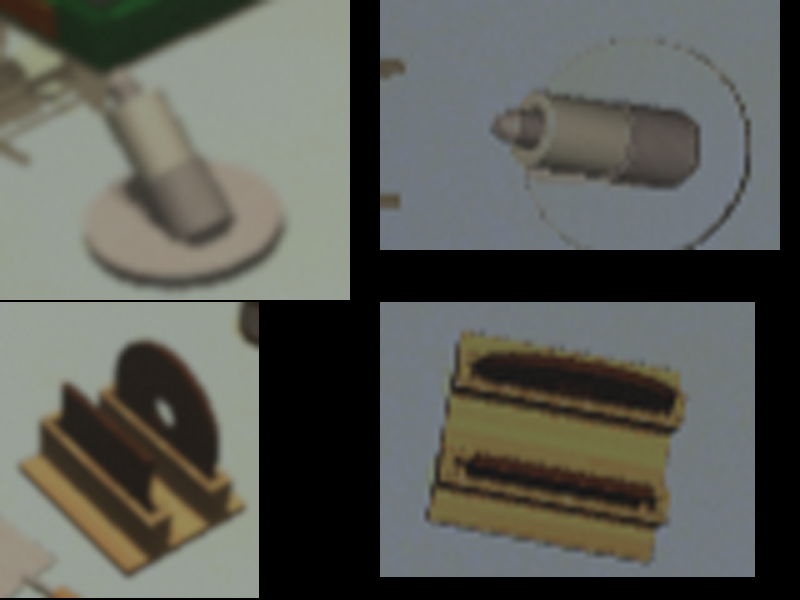

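```bash
python3 - <<'E'
from h import *
np.set_printoptions(precision=4,suppress=True)
t=dict(np.load("top5.npz"));s=dict(np.load("side5.npz"))
f=lambda x,y:(( x-380+.5)/5+275-.5,(y-302+.5)/5+185-.5)
C=[plane(t,f(*p),.01) for p in((460,332),(684,374),(652,560),(428,519))]
print(np.array(C),[np.linalg.norm(C[i]-C[(i+1)%4]) for i in range(4)],np.mean(C,0))
for a,b in((0,1),(3,2),(3,0),(2,1)):
  d=C[b]-C[a];print(np.degrees(np.arctan2(d[1],d[0])))
# long edges at height .05: slot wall top edges
for p,q in(((455,395),(680,430)),((437,487),(662,522))):
  a,b=plane(t,f(*p),.05),plane(t,f(*q),.05);print("wall",a,b,np.degrees(np.arctan2(*(a-b)[[1,0]])))
g=t["pixels"]
for ch in(2,):
  print("R top    "+" ".join("%3d"%c for c in range(282,344,2)))
  for r in range(190,240): print(r,":"," ".join("%3d"%v for v in g[r,282:344:2,ch]))
h=tri((t,s),(f(575,380),(289.6,224.7)));print(h)
for u in((289.6,224.7),(288.6,223.7)):print(plane(s,u,.075))
E
```

```text
[[ 0.5867 -0.1241  0.01  ]
 [ 0.5556 -0.274   0.01  ]
 [ 0.4311 -0.2468  0.01  ]
 [ 0.4607 -0.099   0.01  ]] [np.float64(0.1530487966971924), np.float64(0.12750146452887504), np.float64(0.1507177181136422), np.float64(0.12843604559111302)] [ 0.5085 -0.186   0.01  ]
-101.70149876307826
-101.34498544911885
-11.258880575540735
-12.304487843066454
wall [ 0.5374 -0.1162  0.05  ] [ 0.512  -0.2624  0.05  ] 80.14012646032087
wall [ 0.4772 -0.1027  0.05  ] [ 0.4521 -0.2479  0.05  ] 80.18015421737414
R top    282 284 286 288 290 292 294 296 298 300 302 304 306 308 310 312 314 316 318 320 322 324 326 328 330 332 334 336 338 340 342
190 : 113 114 113 114 114 113 112 112 114 115 113 114 113 114 114 113 113 114 114 113 113 114 114 113 113 113 114 113 114 113 113
191 : 113 115 113 114 115 115 107 112 112 110 113 114 114 113 113 113 114 114 114 113 115 113 114 113 114 112 113 113 113 113 114
192 : 113 114 113 114 106 112 115 113 110 105 114 107 112 113 113 113 114 114 113 114 113 113 115 114 113 113 113 113 113 113 114
193 : 114 114 114 114  84 115 115 114 115 114 115  94 112 113 109 112 113 113 114
[... 5406 characters left out ...]
14 112 113 113 113 112 114 114 113 113 114 113  99  75  93 106  99 109 113 112 113 113 112 114 114 113
236 : 113 114 114 113 113 113 114 114 112 112 114 113 112 113 112 113 113 113 112 114  99  78 100 104 112 114 114 113 114 113 113
237 : 114 112 114 114 113 112 113 114 113 114 113 113 113 113 113 113 113 113 113 114 113 113 113  92 113 113 113 113 113 113 114
238 : 112 113 114 113 114 114 112 115 114 114 113 112 114 112 113 114 113 114 113 113 113 113 113 113 114 112 113 114 114 113 114
239 : 114 114 113 113 113 113 113 114 113 114 114 114 114 114 114 112 114 113 114 114 113 114 112 113 113 113 114 113 113 113 114
[ 0.5432 -0.1928  0.0681]
[ 0.537  -0.1971  0.075 ]
[ 0.5385 -0.192   0.075 ]
```

```bash
cat >> h.py <<'E'
from scipy.spatial.transform import Rotation as Ro
def rel(p,R,P,az=None,R2=None):
    "shift & rotvec in tool axes from (p,R) to (P,R2)"
    if R2 is None:
        a=np.radians(az);x=np.array([np.cos(a),np.sin(a),0]);z=np.array([0,0,-1.]);R2=np.c_[x,np.cross(z,x),z]
    return R.T@(np.asarray(P)-p),Ro.from_matrix(R.T@R2).as_rotvec()
E
python3 - <<'E'
from h import *
from rig import telemetry
np.set_printoptions(precision=4,suppress=True)
st=telemetry.read_state();p,R=st["position"],st["tcp_rot"]
print(rel(p,R,p+[0,0,.09],79.5)[0],rel(p,R,(.538,-.192,.23),79.5))
E
```

```text
[-0.0636 -0.0001 -0.0636] (array([-0.4655,  0.0171,  0.4313]), array([0.0777, 0.7829, 0.1895]))
```

Request:
{"method": "servo_tool", "body": {"gripper": 0.05, "targets": [[[-0.035, 0, -0.035], [0, 0, 0]], [[-0.06, 0, -0.06], [0, 0.1, 0]], [[-0.11, 0.002, -0.02], [0.02, 0.28, 0.05]], [[-0.465, 0.017, 0.38], [0.078, 0.783, 0.19]], [[-0.465, 0.017, 0.38], [0.078, 0.783, 0.19]], [[-0.465, 0.017, 0.38], [0.078, 0.783, 0.19]], [[-0.465, 0.017, 0.38], [0.078, 0.783, 0.19]], [[-0.465, 0.017, 0.4], [0.078, 0.783, 0.19]], [[-0.465, 0.017, 0.42], [0.078, 0.783, 0.19]], [[-0.465, 0.017, 0.431], [0.078, 0.783, 0.19]], [[-0.465, 0.017, 0.431], [0.078, 0.783, 0.19]], [[-0.465, 0.017, 0.431], [0.078, 0.783, 0.19]]]}}

```text
time_s: 11.3
position: [0.5349, -0.1793, 0.2304]
tcp_rot: [[0.186, 0.983, -0.003], [0.983, -0.186, 0.003], [0.002, -0.004, -1.0]]
force: [1.6, 1.2, 0.2]
opening: 0.572
```

```bash
python3 - <<'E'
from h import *
from rig import telemetry
np.set_printoptions(precision=4,suppress=True)
st=telemetry.read_state();p,R=st["position"],st["tcp_rot"]
print(p,R,st["joint_positions"])
print(rel(p,R,(.538,-.192,.18),79.5))
E
```

```text
[ 0.5349 -0.1793  0.2304] [[ 0.1856  0.9826 -0.0032]
 [ 0.9826 -0.1856  0.0029]
 [ 0.0023 -0.0037 -1.    ]] [-29.9113  25.0868  90.2745   0.0589  64.8803 -19.2428]
(array([-0.012 ,  0.0056,  0.0503]), array([-0.0037, -0.0023, -0.0034]))
```

Request:
{"method": "servo_tool", "body": {"targets": [[[-0.004, 0.002, 0.03], [0, 0, 0]], [[-0.004, 0.002, 0.06], [0, 0, 0]], [[-0.004, 0.002, 0.07], [0, 0, 0]], [[-0.004, 0.002, 0.07], [0, 0, 0]]]}}

```text
time_s: 11.8
position: [0.5374, -0.1813, 0.1614]
tcp_rot: [[0.184, 0.983, -0.002], [0.983, -0.184, 0.002], [0.002, -0.003, -1.0]]
force: [0.0, 0.1, -0.4]
opening: 0.577
```

```bash
python3 - <<'E'
from h import *
from rig import telemetry,eyes
np.set_printoptions(precision=4,suppress=True)
st=telemetry.read_state();p,R=st["position"],st["tcp_rot"]
print(p,R[:,0]);print(rel(p,R,(.538,-.192,.112),79.5))
s=eyes.capture("side");t=eyes.capture("top");print("tcp px",proj(s,p),proj(s,(.538,-.192,.14)),proj(t,p))
c=cv2.resize(s["pixels"][160:270,240:320],None,fx=5,fy=5,interpolation=cv2.INTER_CUBIC)
d=cv2.resize(t["pixels"][160:250,265:355],None,fx=4,fy=4,interpolation=cv2.INTER_CUBIC)
o=np.zeros((550,800,3),np.uint8);o[:,:400]=c;o[:360,410:770]=d
cv2.imwrite("pics/s6.png",o)
E
```

```text
[ 0.5374 -0.1813  0.1614] [0.184  0.9829 0.0018]
(array([-0.0105,  0.0027,  0.0494]), array([-0.0027, -0.0018, -0.0018]))
tcp px [287.5805 200.7002] [290.0137 207.7196] [313.8008 197.1022]
```

View pics/s6.png

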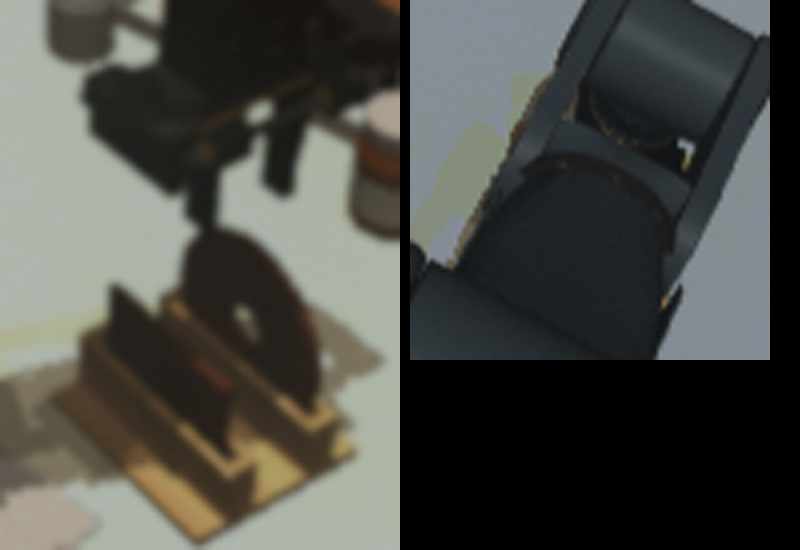

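Request:
{"method": "servo_tool", "body": {"targets": [[[-0.012, 0.002, 0], [0, 0, 0]], [[-0.012, 0.002, 0.015], [0, 0, 0]], [[-0.012, 0.002, 0.032], [0, 0, 0]], [[-0.012, 0.002, 0.045], [0, 0, 0]], [[-0.012, 0.002, 0.049], [0, 0, 0]], [[-0.012, 0.002, 0.049], [0, 0, 0]]]}}

```text
time_s: 12.65
position: [0.5385, -0.1937, 0.1132]
tcp_rot: [[0.183, 0.983, 0.0], [0.983, -0.183, 0.001], [0.001, 0.0, -1.0]]
force: [0.5, -0.1, 0.6]
opening: 0.575
```

Request:
{"method": "servo_tool", "body": {"gripper": 0.0, "targets": [[[0, 0, 0], [0, 0, 0]], [[0, 0, 0], [0, 0, 0]], [[0, 0, 0], [0, 0, 0]], [[0, 0, 0], [0, 0, 0]], [[0, 0, 0], [0, 0, 0]], [[0, 0, 0], [0, 0, 0]]]}}

```text
time_s: 13.4
position: [0.5387, -0.1938, 0.1136]
tcp_rot: [[0.183, 0.983, 0.001], [0.983, -0.183, 0.001], [0.001, 0.001, -1.0]]
force: [-0.1, 0.7, 0.8]
opening: 0.091
```

Request:
{"method": "servo_tool", "body": {"targets": [[[0, 0, -0.01], [0, 0, 0]], [[0, 0, -0.03], [0, 0, 0]], [[0, 0, -0.06], [0, 0, 0]], [[0, 0, -0.1], [0, 0, 0]], [[0, 0, -0.14], [0, 0, 0]], [[0, 0, -0.17], [0, 0, 0]], [[0, 0, -0.17], [0, 0, 0]], [[0, 0, -0.17], [0, 0, 0]]]}}

```text
time_s: 14.4
position: [0.5373, -0.1933, 0.2822]
tcp_rot: [[0.183, 0.983, -0.002], [0.983, -0.183, 0.002], [0.002, -0.002, -1.0]]
force: [0.3, -0.0, -2.0]
opening: 0.09
```

```bash
python3 - <<'E'
from h import *
from rig import telemetry
np.set_printoptions(precision=4,suppress=True)
st=telemetry.read_state();p,R=st["position"],st["tcp_rot"];print(p,st["joint_positions"],st["force"])
A=np.array([-.011,.707,.707]);A/=np.linalg.norm(A)
x=np.array([-1,-.0156,0]);x-=A*(A@x);x/=np.linalg.norm(x);R2=np.c_[x,A,np.cross(x,A)];print(R2)
np.save("R2.npy",R2)
S=np.array([.5137,.285,.048])
C=S+A*.135; T=C-R2[:,2]*.038; print("T",T)
print("yaw only at mid",rel(p,R,(.52,.1,.30),179.1))
print("full",rel(p,R,T+[0,0,.0],R2=R2))
E
```

```text
[ 0.5373 -0.1933  0.2822] [-31.0176  22.4009  85.7009   0.0471  72.0581 -20.4707] [ 0.3007 -0.024  -2.0385]
[[-0.9999 -0.011  -0.011 ]
 [-0.0156  0.7071  0.707 ]
 [ 0.      0.7071 -0.7071]]
T [0.5126 0.3536 0.1703]
yaw only at mid (array([ 0.2852, -0.0708, -0.0171]), array([-0.0002, -0.0033, -1.7394]))
full (array([ 0.5329, -0.1242,  0.1131]), array([-0.5652,  0.6879, -1.6698]))
```

Request:
{"method": "servo_tool", "body": {"targets": [[[0.03, -0.007, -0.01], [0, 0, -0.18]], [[0.06, -0.014, -0.017], [0, 0, -0.36]], [[0.09, -0.021, -0.017], [0, 0, -0.54]], [[0.12, -0.029, -0.017], [0, 0, -0.72]], [[0.15, -0.036, -0.017], [0, 0, -0.9]], [[0.18, -0.044, -0.017], [0, 0, -1.08]], [[0.21, -0.052, -0.017], [0, 0, -1.26]], [[0.24, -0.06, -0.017], [0, 0, -1.44]], [[0.265, -0.066, -0.017], [0, 0, -1.62]], [[0.285, -0.071, -0.017], [0, 0, -1.74]], [[0.285, -0.071, -0.017], [0, 0, -1.74]], [[0.285, -0.071, -0.017], [0, 0, -1.74]]]}}

```text
time_s: 15.9
position: [0.5203, 0.0987, 0.2995]
tcp_rot: [[-1.0, 0.017, -0.002], [0.017, 1.0, 0.0], [0.002, -0.0, -1.0]]
force: [0.2, 0.3, -1.3]
opening: 0.087
```

```bash
python3 - <<'E'
from h import *
from rig import telemetry
np.set_printoptions(precision=4,suppress=True)
st=telemetry.read_state();p,R=st["position"],st["tcp_rot"];print(p,st["joint_positions"],st["force"])
R2=np.load("R2.npy")
print("full",rel(p,R,(.5126,.3536,.27),R2=R2),rel(p,R,(.5126,.3536,.1703),R2=R2))
E
```

```text
[0.5203 0.0987 0.2995] [ -1.3546  17.8938  89.9834  -0.0016  72.2331 -90.3999] [ 0.2312  0.3293 -1.3025]
full (array([0.0119, 0.2547, 0.0295]), array([-0.7853,  0.0109, -0.0313])) (array([0.0117, 0.2547, 0.1292]), array([-0.7853,  0.0109, -0.0313]))
```

Request:
{"method": "servo_tool", "body": {"targets": [[[0.002, 0.03, 0.01], [-0.12, 0, 0]], [[0.004, 0.07, 0.02], [-0.28, 0.003, -0.01]], [[0.008, 0.12, 0.03], [-0.44, 0.005, -0.02]], [[0.01, 0.17, 0.03], [-0.6, 0.008, -0.025]], [[0.012, 0.21, 0.03], [-0.74, 0.01, -0.031]], [[0.012, 0.245, 0.03], [-0.785, 0.011, -0.031]], [[0.012, 0.255, 0.03], [-0.785, 0.011, -0.031]], [[0.012, 0.255, 0.03], [-0.785, 0.011, -0.031]], [[0.012, 0.255, 0.03], [-0.785, 0.011, -0.031]]]}}

```text
time_s: 17.02
position: [0.5133, 0.3536, 0.271]
tcp_rot: [[-1.0, -0.014, -0.009], [-0.016, 0.708, 0.706], [-0.003, 0.706, -0.708]]
force: [1.3, -0.8, -1.5]
opening: 0.087
```

```bash
python3 - <<'E'
from h import *
from rig import telemetry,eyes
np.set_printoptions(precision=4,suppress=True)
st=telemetry.read_state();p,R=st["position"],st["tcp_rot"];print(p,R,st["joint_positions"],st["force"])
s=eyes.capture("side");t=eyes.capture("top");np.savez("side7.npz",**s);np.savez("top7.npz",**t)
C=p+R[:,2]*.038;print("hole px",proj(s,C),proj(t,C))
c=cv2.resize(s["pixels"][90:200,130:230],None,fx=4,fy=4,interpolation=cv2.INTER_CUBIC)
d=cv2.resize(t["pixels"][160:250,110:200],None,fx=4,fy=4,interpolation=cv2.INTER_CUBIC)
o=np.zeros((440,800,3),np.uint8);o[:,:400]=c;o[:360,410:770]=d
cv2.imwrite("pics/s7.png",o)
E
```

```text
[0.5133 0.3536 0.271 ] [[-0.9999 -0.0138 -0.009 ]
 [-0.0161  0.7076  0.7064]
 [-0.0034  0.7065 -0.7077]] [   2.9543   26.4073   97.5912   51.015    65.2602 -114.4739] [ 1.3126 -0.7878 -1.4915]
hole px [161.5311 117.9838] [120.8159 203.6459]
```

View pics/s7.png

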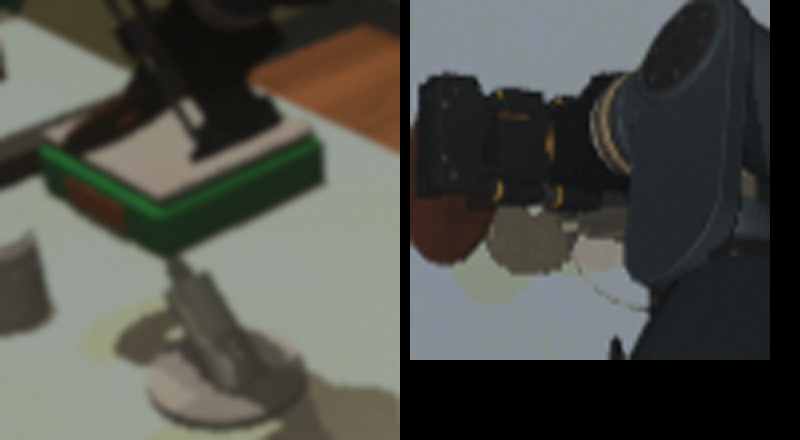

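Request:
{"method": "servo_tool", "body": {"targets": [[[0.001, -0.02, 0.02], [0, 0, 0]], [[0.001, -0.045, 0.045], [0, 0, 0]], [[0.001, -0.065, 0.065], [0, 0, 0]], [[0.001, -0.071, 0.071], [0, 0, 0]], [[0.001, -0.071, 0.071], [0, 0, 0]], [[0.001, -0.071, 0.071], [0, 0, 0]]]}}

```text
time_s: 17.88
position: [0.5129, 0.3545, 0.1717]
tcp_rot: [[-1.0, -0.015, -0.008], [-0.017, 0.706, 0.708], [-0.005, 0.708, -0.707]]
force: [0.1, 0.3, -1.5]
opening: 0.091
```

```bash
python3 - <<'E'
from h import *
from rig import telemetry,eyes
np.set_printoptions(precision=4,suppress=True)
st=telemetry.read_state();p,R=st["position"],st["tcp_rot"];print(p,R,st["force"])
print(rel(p,R,(.5126,.3536,.1703),R2=np.load("R2.npy")))
s=eyes.capture("side");np.savez("side8.npz",**s)
C=p+R[:,2]*.038;print("hole px",proj(s,C))
c=cv2.resize(s["pixels"][110:200,130:230],None,fx=6,fy=6,interpolation=cv2.INTER_CUBIC)
cv2.imwrite("pics/s8.png",c)
E
```

```text
[0.5129 0.3545 0.1717] [[-0.9999 -0.015  -0.0084]
 [-0.0165  0.7064  0.7076]
 [-0.0047  0.7076 -0.7066]] [ 0.0955  0.252  -1.4539]
(array([ 0.0003, -0.0016,  0.0004]), array([0.0008, 0.0026, 0.004 ]))
hole px [164.9588 142.2174]
```

View pics/s8.png

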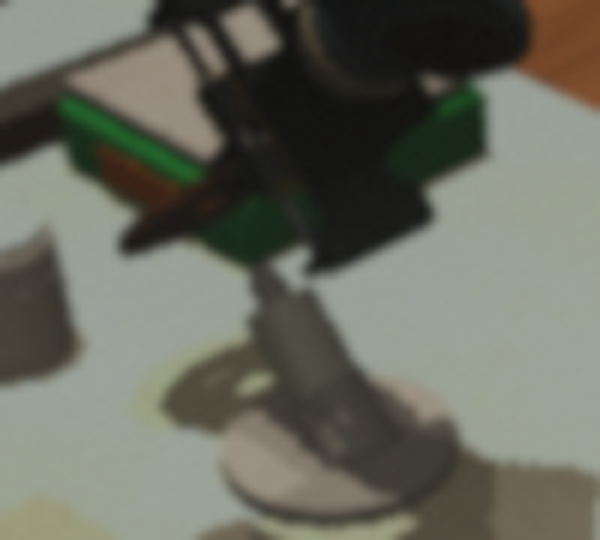

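Request:
{"method": "servo_tool", "body": {"targets": [[[0, -0.012, 0], [0, 0, 0]], [[0, -0.024, 0], [0, 0, 0]], [[0, -0.034, 0], [0, 0, 0]], [[0, -0.042, 0], [0, 0, 0]], [[0, -0.048, 0], [0, 0, 0]], [[0, -0.052, 0], [0, 0, 0]], [[0, -0.052, 0], [0, 0, 0]]]}}

```text
time_s: 18.8
position: [0.5127, 0.3176, 0.1335]
tcp_rot: [[-1.0, -0.013, -0.01], [-0.017, 0.707, 0.707], [-0.002, 0.707, -0.707]]
force: [0.4, -1.2, -1.9]
opening: 0.089
```

Request:
{"method": "servo_tool", "body": {"targets": [[[0, -0.004, 0], [0, 0, 0]], [[0, -0.008, 0], [0, 0, 0]], [[0, -0.011, 0], [0, 0, 0]], [[0, -0.013, 0], [0, 0, 0]], [[0, -0.013, 0], [0, 0, 0]]]}}

```text
time_s: 19.42
position: [0.513, 0.3083, 0.1244]
tcp_rot: [[-1.0, -0.013, -0.01], [-0.017, 0.707, 0.707], [-0.002, 0.707, -0.707]]
force: [0.8, -2.1, -0.0]
opening: 0.092
```

Request:
{"method": "servo_tool", "body": {"targets": [[[0, -0.003, 0], [0, 0, 0]], [[0, -0.005, 0], [0, 0, 0]], [[0, -0.006, 0], [0, 0, 0]], [[0, -0.007, 0], [0, 0, 0]], [[0, -0.007, 0], [0, 0, 0]]]}}

```text
time_s: 20.05
position: [0.513, 0.3039, 0.12]
tcp_rot: [[-1.0, -0.013, -0.01], [-0.017, 0.706, 0.708], [-0.002, 0.708, -0.706]]
force: [1.0, -0.6, 2.5]
opening: 0.089
```

```bash
python3 - <<'E'
from h import *
from rig import telemetry
np.set_printoptions(precision=4,suppress=True)
st=telemetry.read_state();p,R=st["position"],st["tcp_rot"];print(p,R.T@st["force"],R.T@st["moment"],(p[2]-.038*.707-.048)/.707)
E
```

```text
[0.513  0.3039 0.12  ] [-0.951   1.3354 -2.2072] [-0.2111 -0.0895 -0.0858] 0.0638499605364554
```

Request:
{"method": "servo_tool", "body": {"targets": [[[0, -0.001, 0], [0, 0, 0]], [[0, -0.002, 0], [0, 0, 0]], [[0, -0.002, 0], [0, 0, 0]], [[0, -0.002, 0], [0, 0, 0]]]}}

```text
time_s: 20.55
position: [0.513, 0.3035, 0.1196]
tcp_rot: [[-1.0, -0.013, -0.01], [-0.017, 0.704, 0.71], [-0.002, 0.711, -0.704]]
force: [0.0, 3.1, 7.0]
opening: 0.089
```

```bash
python3 - <<'E'
from h import *
from rig import telemetry
np.set_printoptions(precision=4,suppress=True)
st=telemetry.read_state();p,R=st["position"],st["tcp_rot"];print(p,R.T@st["force"],R.T@st["moment"],(p[2]-.038*.707-.048)/.707)
E
```

```text
[0.513  0.3035 0.1196] [-0.0783  7.1354 -2.7467] [-1.1338 -0.1666  0.0862] 0.06330377761471359
```

Request:
{"method": "servo_tool", "body": {"gripper": 0.026, "targets": [[[0, 0.001, 0], [0, 0, 0]], [[0, 0.001, 0], [0, 0, 0]], [[0, 0.001, 0], [0, 0, 0]], [[0, 0.001, 0], [0, 0, 0]]]}}

```text
time_s: 21.05
position: [0.5129, 0.3027, 0.1185]
tcp_rot: [[-1.0, -0.013, -0.011], [-0.017, 0.707, 0.707], [-0.002, 0.707, -0.707]]
force: [-0.7, 0.2, -0.1]
opening: 0.296
```

Request:
{"method": "servo_tool", "body": {"targets": [[[0, 0, -0.005], [0, 0, 0]], [[0, 0, -0.015], [0, 0, 0]], [[0, 0, -0.03], [0, 0, 0]], [[0, 0, -0.06], [0, 0, 0]], [[0, 0, -0.1], [0, 0, 0]], [[0, 0, -0.15], [0, 0, 0]], [[0, 0, -0.2], [0, 0, 0]], [[0, 0, -0.2], [0, 0, 0]], [[0, 0, -0.2], [0, 0, 0]]]}}

```text
time_s: 22.18
position: [0.5144, 0.1613, 0.2601]
tcp_rot: [[-1.0, -0.013, -0.01], [-0.016, 0.707, 0.707], [-0.002, 0.707, -0.707]]
force: [-0.3, 0.1, -0.8]
opening: 0.3
```

```bash
python3 - <<'E'
from h import *
from rig import telemetry,eyes
np.set_printoptions(precision=4,suppress=True)
st=telemetry.read_state();print(st["position"],st["force"])
s=eyes.capture("side");t=eyes.capture("top")
c=cv2.resize(s["pixels"][110:200,130:230],None,fx=4.3,fy=4.3,interpolation=cv2.INTER_CUBIC)
d=cv2.resize(t["pixels"][165:255,115:195],None,fx=4,fy=4,interpolation=cv2.INTER_CUBIC)
o=np.zeros((400,800,3),np.uint8);o[:c.shape[0],:c.shape[1]]=c;o[:360,440:760]=d
cv2.imwrite("pics/s9.png",o)
E
```

```text
[0.5144 0.1613 0.2601] [-0.282   0.0769 -0.8241]
```

View pics/s9.png

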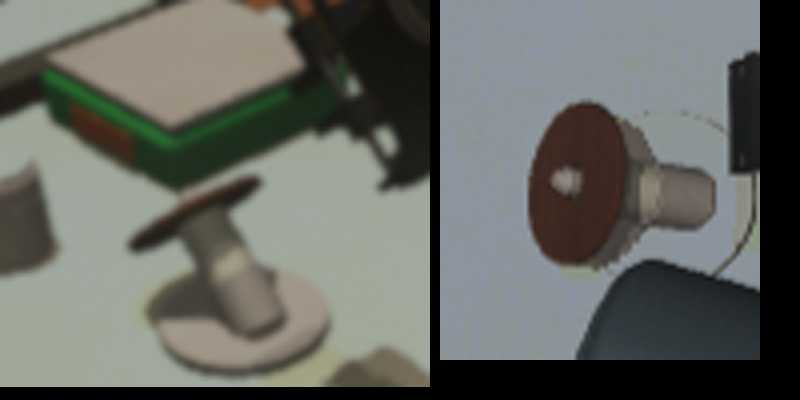

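```bash
python3 -c "
from rig import order;print(order.hand_in())"
```

```text
the job is handed in; nothing more can be done
None
```

The sleeve and then the disc are threaded onto the leaning post and released. I handed the job in at about 22 s of the 59 s allowed.

- **Sleeve:** it stopped moving under about 18 N of push. By arm position its lower end was 48.5 mm above the counter, against 48 mm for the shoulder. The side and top pictures show it flush on the boss.
- **Disc:** I lifted it straight up, upright, to clear of the rack, then threaded it down with almost no side force. It stopped on the sleeve under about 8 N, at 63.3 mm along the post (64 mm expected, 1–2 mm uncertainty). The last pictures show it square to the post against the sleeve, with the post tip showing through the hole.
- **At the end:** the gripper was clear and touching nothing. The bystander objects near the work looked undisturbed, though I did not measure their positions again.
- **What disagreed:** fitting the post's tilt from the two camera views gave about 40°, against the stated 45°. The side camera also read 1–2 pixels off the arm's own position. I used the stated 45° and judged both seatings by contact.

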